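# Stack the parts caddy on the repaired board's tray

### The job

Stack the blue parts caddy on the black tray that holds the green circuit board, so that it drops in between the four corner posts and sits level and fully home. Lower it in, do not drop it, and leave the orange caddy, the empty black tray and the board's tray standing where they are.

Things in the scene. Friction and masses are not known exactly. Their poses are not given: they have to be found in the camera images.
- blue_caddy: Blue parts caddy to move, 132 (its x) x 92 (its y) mm, walls 36 high, flat underside, about 0.3 kg. An upright grip in its middle, 70 long along x, 14 thick along y, rises above the walls to 82 mm over the underside: pinch its thickness from above. Origin: centre of the underside; z up.
- board_tray: Black stacking tray with a green circuit board fixed inside below the seats; loose, 0.65 kg. 146 (its x) x 106 (its y) x 40 mm, inside 138 x 98. Corner seats 32 mm over its underside carry the caddy (3 mm play a side, either way round). L-shaped corner posts rise to 52, then flare outward to 64 mm, leading in from about 8 mm off. Origin: centre of the underside; z up.
- orange_caddy: Orange parts caddy of the same shape and size as the blue one; leave it alone. Origin: centre of the underside; z up.
- empty_tray: Black stacking tray of the same shape and size as the board's tray but empty; leave it alone. Origin: centre of the underside; z up.

How it is judged:
By the outcome, as a careful person would: the job done as asked, in the order asked, and still so for the second after the job is handed in, with the robot touching nothing.
It also fails if it takes over 43 s, if anything falls off the work surface, if the arm or the gripper's body presses on something with over 40 N, if the wrist force passes 120 N, or if a joint passes its speed limit or range.

### The arm

A 6-joint arm with a two-finger parallel gripper is mounted at the origin on the work surface. World frame = base frame: x ahead of the robot, y to its left, z up, the work surface at z = 0. Lengths are in m, angles in rad, forces in N, time in s.
With the tool pointing down it reaches from about 0.425 to 0.95 m from the base axis. Payload 14.7 kg.
Tool frame: the origin (TCP) lies at the very end of the fingers, on their centre line; the grasp point (between the pads) lies 19 mm behind it; x points along the fingers, y is the direction in which the jaws open and shut, and the axes are right-handed (so a half turn about x gives the same grasp; the last joint's range is limited). The gripper opens to 85 mm and grips with 20 to 120 N. Pads are 22 mm wide; open, the fingers measure 114 mm over their backs; the gripper's body (76 mm by 85 mm) begins 54 mm behind the grasp point. The pads swing forward as they close: fully open they stand 13 mm farther back than shut.
Start: joints at [-1.152, 0.48, 1.596, -0, 1.065, -0.047], TCP at [0.292, -0.581, 0.231] pointing down, gripper open.
Joint ranges: [-2.75, 2.75], [-0.82, 2.05], [0.23, 2.67], [-1.56, 4.7], [0.09, 2.69], [-2.92, 2.92]. Speed limits (rad/s): [1.89, 1.89, 2.39, 3.01, 3.01, 3.01].

### API

Orientations are given as a unit quaternion [x, y, z, w].
In Python, from station import manip, cams, order gives the robot as it stands.
- The arm moves only by the tool play_rows, never from a script. Its arguments are lists of equal length, an entry for each row: "dp": the shift along the tool's x, y, z in m, a list of three; "spin": the turn about the tool's x in degrees. In form: {"dp": [[tx, ty, tz], ...], "spin": [spin, ...]}. A call has 1 to 20 rows; each row is the pose to reach, as a shift and turn from the pose commanded when the call began, along the tool's axes at that moment; what a row does not reach only later rows make up. A row lasts 1/12 s, in which the tool goes at most 41.7 mm and 7.16 degrees, less where a joint would pass 70% of its speed; a pose out of reach is approached as far as the arm can. A call with a gripper value outside its range is refused whole. "hand" is the closure, from -1 (fully open) to 1 (shut), set as the call begins (left out, the last holds). The fingers move at their own pace and stop on an object; "newtons" is the grip in N (left out, the last holds). Time passes only in rows, so rows that repeat a pose let the fingers close. It gives the time, the measured TCP pose, the force and the opening at its end, in the units of the state.
- manip.sense(): the state, without advancing time (a new reading comes with each control period).
- cams.camera(name): name is "scene" or "side" or "wrist"; returns (picture, depth): 480x640x3 uint8, blue, green, red; 480x640 float32, m along the optical axis (not along the pixel's ray), 0 where there is no reading.
- cams.camera_info(name): a dict with "fx", "fy", "cx", "cy" (pixels), "D" ([k1, k2, p1, p2, k3] as OpenCV has them; the pictures are not rectified), "R" (3x3) and "t" (3): a world point X has camera coordinates R X + t. Camera axes: x right, y down, z forward; pixel columns grow to the right and rows downward; lengths in m; the calibration is good to about 2 mm. A picture is of the moment at which its call begins: read the wrist's pose just before it. camera_info takes no time and is no camera call; for the wrist camera it gives the pose at the moment of the call.
- order.hand_in(): hands the job in, once; it reports no verdict.
The state is a dict: "clock": time; "joint_pos": joint angles; "joint_velocities": joint speeds; "tau": joint torques, N m; "ee_pos": TCP position; "eef_rot": TCP orientation; "force": force on the tool from outside, world axes, zero at the start; "torque": the same for the moment, N m; "grip_width": finger opening in m.
Only numpy, scipy, OpenCV 4.12 (cv2) and the standard library are available. Lean on these libraries where they do the work, as an engineer would, in place of code of your own. Each camera call takes 0.05 s, during which the arm holds its last target. There are 200 camera calls.

## Working session

There is one attempt and no reset: what is moved stays moved. The work goes in short steps, Python scripts to look and compute and a tool call to move; the robot and the scene stay as the last step left them, time stands still between calls to the robot, and variables do not carry over. Pictures are saved under pics/ and viewed, about 8 in all and at most 12, crops included, and the job is handed in when it is done.

Besides the shell and the picture viewer there is one more tool, called after "Request:" by a JSON object that holds its "method" and its "body". play_rows: Moves the arm, as the interface text tells. Its arguments: {"type":"object","properties":{"dp":{"type":"array","items":{"type":"array","items":{"type":"number"}}},"spin":{"type":"array","items":{"type":"number"}},"hand":{"type":"number"},"newtons":{"type":"number"}},"required":["dp","spin"]}

```bash
ls; mkdir -p pics
cat > h.py <<'E'
import numpy as np, cv2
from station import manip, cams, order
def info(n):
    c=cams.camera_info(n); K=np.array([[c['fx'],0,c['cx']],[0,c['fy'],c['cy']],[0,0,1.]])
    return K,np.array(c['D'],float),np.array(c['R']),np.array(c['t'])
def cloud(n,dep,c):
    """world points HxWx3 from depth"""
    K,D,R,t=c
    h,w=dep.shape; u,v=np.meshgrid(np.arange(w),np.arange(h))
    p=cv2.undistortPoints(np.stack([u,v],-1).reshape(-1,1,2).astype(np.float64),K,D).reshape(h,w,2)
    X=np.dstack([p[...,0]*dep,p[...,1]*dep,dep])
    return (X-t)@R
def look(n,save=None):
    c=info(n); im,d=cams.camera(n)
    if save: cv2.imwrite('pics/'+save,im)
    return im,d,cloud(n,d,c)
E
python3 - <<'E'
from h import *
s=manip.sense(); print(s)
ims=[]
for n in('scene','side'):
    im,d,P=look(n,n+'0.png'); np.save(n+'P.npy',P); print(n,info(n)[2:], (d>0).mean())
E
```

```text
pics
{'clock': 0.0, 'joint_pos': array([-1.15157905e+00,  4.80861484e-01,  1.59686315e+00,  2.77005515e-05,
        1.06510533e+00, -4.65994491e-02]), 'joint_velocities': array([7.98961551e-04, 1.10417921e-03, 1.40439775e-03, 1.69471696e-05,
       9.62285551e-04, 5.50604951e-04]), 'tau': array([ 2.19538502e-03, -9.50632024e+01, -4.30179012e+01,  3.96910579e-06,
        1.22712206e-02,  7.50806998e-05]), 'ee_pos': array([ 0.29180871, -0.58035593,  0.23065715]), 'eef_rot': array([-0.68794271, -0.16363296,  0.68808794, -0.16277001]), 'force': array([0.12267071, 0.2125634 , 0.47545311]), 'torque': array([0.03919892, 0.01055419, 0.02456808]), 'grip_width': 0.08554336736687172}
scene (array([[-0.85246704,  0.52277572,  0.00234439],
       [ 0.28610852,  0.47028827, -0.83484781],
       [-0.4375407 , -0.71100949, -0.55047583]]), array([ 0.45360141, -0.0971987 ,  1.46368859])) 0.9958821614583333
side (array([[-0.94157747, -0.33666121, -0.00954459],
       [-0.24968034,  0.71676706, -0.65107965],
       [ 0.22603451, -0.61065883, -0.7589494 ]]), array([0.49654912, 0.16380321, 1.12120969])) 0.9957194010416667
```

View pics/scene0.png

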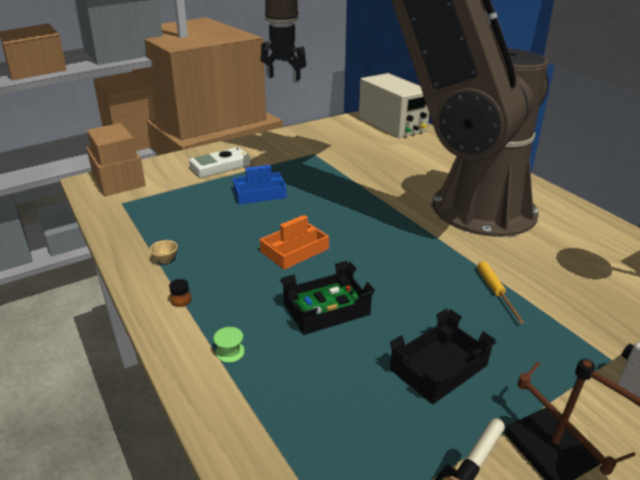

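View pics/side0.png

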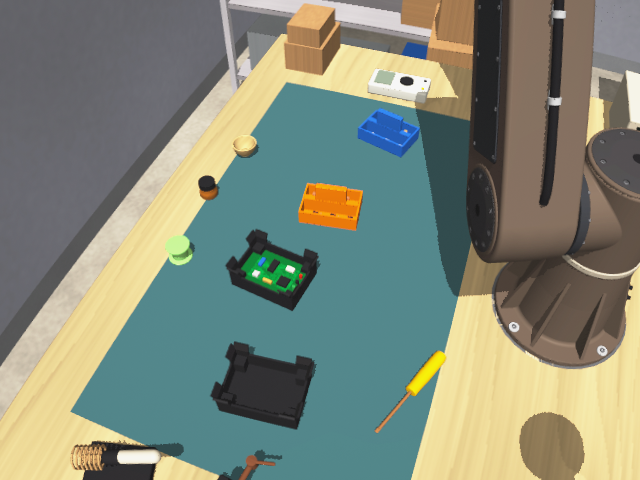

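The scene view shows blue at px (260,187), orange at (295,242), the board tray at (328,297) and the empty tray at (441,356). The side view has blue at (389,130) and the board tray at (273,270).

```bash
cat >> h.py <<'E'
def blobs(im,kind):
    hsv=cv2.cvtColor(im,cv2.COLOR_BGR2HSV)
    lo,hi={'blue':((108,150,60),(125,255,255)),'green':((50,150,50),(75,255,255)),'orange':((5,180,120),(14,255,255)),'dark':((0,0,0),(180,255,60))}[kind]
    return cv2.inRange(hsv,lo,hi)>0
def rect(xy):
    (c,s,a)=cv2.minAreaRect(xy.astype(np.float32)*1000)
    if s[0]<s[1]: s=s[::-1]; a+=90
    return np.round(c,1),np.round(s,1),round((a+90)%180-90,2)
E
python3 - <<'E'
from h import *
for n in('scene','side'):
    im=cv2.imread(f'pics/{n}0.png'); P=np.load(n+'P.npy'); z=P[...,2]
    ws=(P[...,0]>.2)&(P[...,0]<1.1)&(abs(P[...,1])<.75)
    for k in('blue','orange','green'):
        m=blobs(im,k)&ws&(z<.12)&(z>.006)
        nl,l,st,_=cv2.connectedComponentsWithStats(m.astype(np.uint8))
        i=1+np.argmax(st[1:,4]) if k!='green' else None
        if i: m=l==i
        else:
            m&=(z<.045)&(z>.01)
        q=P[m]; print(n,k,m.sum(),'med',np.median(q,0).round(3),'rect',rect(q[:,:2]))
        if k!='green':
            t=q[q[:,2]>.06]; print('  grip',len(t),rect(t[:,:2]),np.percentile(t[:,2],95))
        else:
            g=np.median(q,0)[:2]
            for lo,hi in((.02,.07),(.03,.042),(.05,.07)):
                d=blobs(im,'dark')&(np.hypot(P[...,0]-g[0],P[...,1]-g[1])<.12)&(z>lo)&(z<hi)
                t=P[d]; print('  tray',lo,d.sum(),rect(t[:,:2]))
s=manip.sense()
from scipy.spatial.transform import Rotation as R
print(R.from_quat(s['eef_rot']).as_matrix().round(3))
E
```

```text
scene blue 1387 med [ 0.488 -0.375  0.031] rect (array([ 481.7, -383.1]), array([133.8, 108.7]), -15.47)
  grip 211 (array([ 481.8, -384. ]), array([70. , 23.3]), -13.23) 0.08104235429415266
scene orange 1793 med [ 0.543 -0.081  0.031] rect (array([538.3, -89.5]), array([133.2, 101.3]), 8.43)
  grip 266 (array([538.9, -88.1]), array([69.4, 18.2]), 9.06) 0.08117659583711269
scene green 762 med [0.58  0.122 0.019] rect (array([587. , 128.4]), array([138.7, 102. ]), -8.49)
  tray 0.02 2376 (array([587.8, 130.2]), array([159.1, 119.7]), -7.56)
  tray 0.03 844 (array([588.2, 129.9]), array([147.1, 111. ]), -7.37)
  tray 0.05 474 (array([587.8, 130.2]), array([159.1, 119.7]), -7.56)
side blue 1433 med [ 0.474 -0.378  0.028] rect (array([ 478.5, -386.9]), array([132.7, 100.6]), -16.02)
  grip 172 (array([ 480.5, -380.8]), array([71.3, 20.1]), -8.67) 0.08033856944007392
side orange 108 med [ 0.821 -0.035  0.018] rect (array([824.4, -38.7]), array([39.1, 21.5]), 25.72)Traceback (most recent call last):
  File "<stdin>", line 14, in <module>
    return _quantile_unchecked(
        a, q, axis, out, overwrite_input, method, keepdims, weights)
    return _ureduce(a,
                    func=_quantile_ureduce_func,
    ...<5 lines>...
                    overwrite_input=overwrite_input,
                    method=method)
    r = func(a, **kwargs)
    result = _quantile(arr,
                       quantiles=q,
    ...<2 lines>...
                       out=out,
                       weights=wgt)
    slices_having_nans = np.isnan(arr[-1, ...])
                                  ~~~^^^^^^^^^
IndexError: index -1 is out of bounds for axis 0 with size 0
```

```bash
cat >> h.py <<'E'
from scipy.spatial.transform import Rotation as Ro
def go(x,y,z,jaw):
    """dp and spin (deg) to TCP x,y,z with the jaw axis at world angle jaw deg (mod 180)"""
    s=manip.sense(); M=Ro.from_quat(s['eef_rot']).as_matrix()
    dp=M.T@(np.array([x,y,z])-s['ee_pos'])
    cur=np.degrees(np.arctan2(M[1,1],M[0,1]))
    d=(jaw-cur+90)%180-90   # world ccw; tool x points down -> spin=-d
    print('t',s['clock'],'pos',s['ee_pos'].round(4),'jaw',cur.round(2),'tilt',M[:,0].round(4),'q6',s['joint_pos'][5].round(2),'F',s['force'].round(1),'w',round(s['grip_width'],4)); print('dp',dp.round(4),'spin',round(-d,2))
E
python3 - <<'E'
from h import *
print(Ro.from_quat(manip.sense()['eef_rot']).as_matrix().round(3))
go(.48,-.384,.23,75)
im,d,P=look('wrist','w0.png')
print(info('wrist')[2:])
E
```

```text
[[-0.     0.449 -0.893]
 [ 0.001 -0.893 -0.449]
 [-1.    -0.001 -0.   ]]
t 0.1 pos [ 0.2918 -0.5804  0.2307] jaw -63.31 tilt [-4.e-04  1.e-03 -1.e+00] q6 -0.05 F [0.1 1.2 0.1] w 0.0851
dp [ 0.0009 -0.0909 -0.2563] spin 41.69
(array([[ 4.49169015e-01, -8.93446793e-01, -1.54803282e-04],
       [-8.52745909e-01, -4.28758850e-01,  2.98312360e-01],
       [-2.66592594e-01, -1.33860661e-01, -9.54468288e-01]]), array([-0.64910815, -0.0393313 ,  0.3794281 ]))
```

Request:
{"method": "play_rows", "body": {"dp": [[0,-0.013,-0.037],[0,-0.026,-0.073],[0,-0.039,-0.11],[0,-0.052,-0.146],[0,-0.065,-0.183],[0,-0.078,-0.22],[0,-0.091,-0.256],[0,-0.091,-0.256],[0,-0.091,-0.256]], "spin": [6,12,18,24,30,36,41.7,41.7,41.7], "hand": -1}}

```text
clock: 0.9
ee_pos: [0.4811, -0.3827, 0.2311]
eef_rot: [-0.701, 0.091, 0.701, 0.091]
force: [1.1, 0.4, 0.7]
grip_width: 0.0852
```

```bash
cat >> h.py <<'E'
def blue(P,im):
    z=P[...,2]; m=blobs(im,'blue')&(z>.02)&(z<.12)
    nl,l,st,_=cv2.connectedComponentsWithStats(m.astype(np.uint8)); m=l==1+np.argmax(st[1:,4])
    q=P[m]; zt=np.percentile(q[:,2],99); print('ztop',zt)
    t=q[q[:,2]>zt-.006]; w=q[(q[:,2]<zt-.042)&(q[:,2]>zt-.05)]
    print('grip',len(t),rect(t[:,:2]),'walls',len(w),rect(w[:,:2]))
E
python3 - <<'E'
from h import *
im,d,P=look('wrist','w1.png')
blue(P,im); go(.48,-.384,.1,75)
E
```

```text
ztop 0.08334759053210476
grip 615 (array([ 478.9, -388.8]), array([70.1, 14. ]), -15.75) walls 1369 (array([ 478.6, -388.8]), array([132.8,  92.1]), -15.72)
t 0.95 pos [ 0.4801 -0.3838  0.2311] jaw -104.84 tilt [-4.e-04  1.e-04 -1.e+00] q6 1.11 F [-0.1  0.  -0.5] w 0.0856
dp [0.1311 0.0002 0.    ] spin 0.16
```

View pics/w1.png

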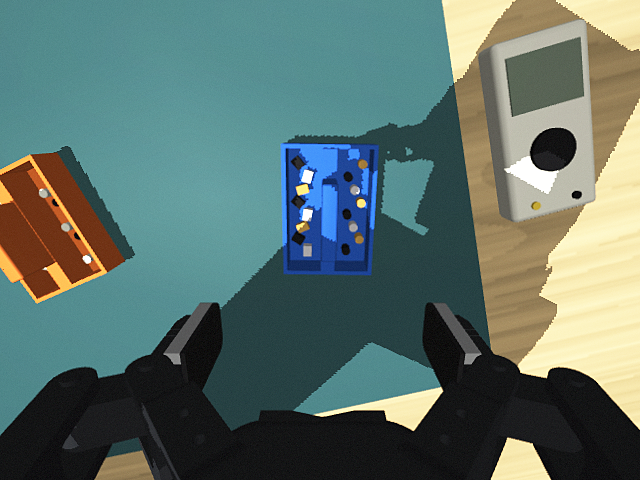

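The wrist view shows the caddy centred at px (329,209) with its grip at (328,225). The fitted rectangles match the given dimensions, so I'll descend.

```bash
python3 -c "
from h import *
go(.4788,-.3888,.046,74.3)"
```

```text
t 0.95 pos [ 0.4801 -0.3838  0.2311] jaw -104.84 tilt [-4.e-04  1.e-04 -1.e+00] q6 1.11 F [-0.1  0.  -0.5] w 0.0856
dp [ 1.851e-01  5.100e-03 -1.000e-04] spin 0.86
```

Request:
{"method": "play_rows", "body": {"dp": [[0.03,0.005,0],[0.06,0.005,0],[0.09,0.005,0],[0.115,0.005,0],[0.14,0.005,0],[0.16,0.005,0],[0.175,0.005,0],[0.185,0.005,0],[0.185,0.005,0],[0.185,0.005,0],[0.185,0.005,0]], "spin": [0.9,0.9,0.9,0.9,0.9,0.9,0.9,0.9,0.9,0.9,0.9]}}

```text
clock: 1.87
ee_pos: [0.4787, -0.3901, 0.0472]
eef_rot: [0.701, -0.098, -0.7, -0.098]
force: [0.4, -0.1, 1.3]
grip_width: 0.0856
```

Request:
{"method": "play_rows", "body": {"dp": [[0,0,0],[0,0,0],[0,0,0],[0,0,0],[0,0,0],[0,0,0],[0,0,0],[0,0,0],[0,0,0],[0,0,0],[0,0,0],[0,0,0]], "spin": [0,0,0,0,0,0,0,0,0,0,0,0], "hand": 1, "newtons": 50}}

```text
clock: 2.87
ee_pos: [0.4785, -0.3892, 0.0463]
eef_rot: [-0.7, 0.098, 0.7, 0.098]
force: [1.3, 2.8, 1.9]
grip_width: 0.0131
```

Request:
{"method": "play_rows", "body": {"dp": [[-0.01,0,0],[-0.03,0,0],[-0.06,0,0],[-0.09,0,0],[-0.12,0,0],[-0.14,0,0],[-0.15,0,0],[-0.15,0,0],[-0.15,0,0]], "spin": [0,0,0,0,0,0,0,0,0]}}

```text
clock: 3.62
ee_pos: [0.4783, -0.3892, 0.196]
eef_rot: [-0.7, 0.098, 0.7, 0.098]
force: [0.4, -1.1, -3.5]
grip_width: 0.0135
```

Run:
```python
from h import *
im,d,P=look('wrist','w2.png')
blue(P+0,im) if 0 else None
m=blobs(im,'blue'); q=P[m]; print(m.sum(),np.percentile(q[:,2],[1,50,99]).round(3))
go(.588,.130,.196,82.5)
```

```text
24136 [0.153 0.171 0.233]
t 3.6667 pos [ 0.4779 -0.3888  0.1951] jaw -105.91 tilt [-0.0013  0.0011 -1.    ] q6 1.12 F [ 0.1  0.7 -3.3] w 0.0136
dp [-5.000e-04 -5.291e-01  3.640e-02] spin -8.41
```

View pics/w2.png

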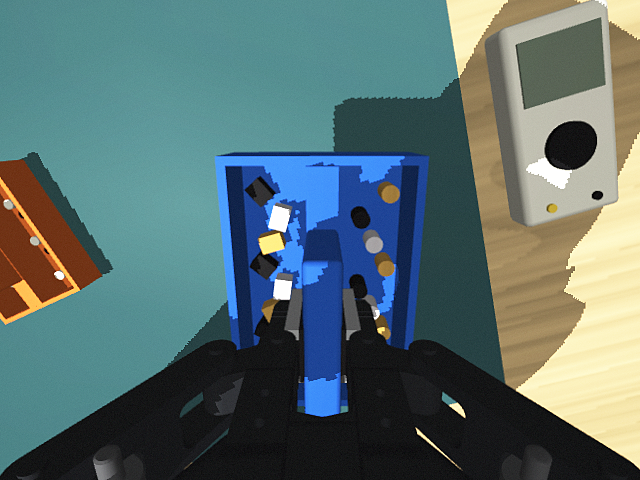

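Blue is held level in the fingers (grip at px (322,330)), 3.3 N. Next I'll carry it to a viewing spot beside the board tray, because the wrist camera looks toward the robot side.

```bash
python3 -c "
from h import *
go(.750,.108,.22,82.5)"
```

```text
t 3.6667 pos [ 0.4779 -0.3888  0.1951] jaw -105.91 tilt [-0.0013  0.0011 -1.    ] q6 1.12 F [ 0.1  0.7 -3.3] w 0.0136
dp [-0.0247 -0.5524 -0.1254] spin -8.41
```

Request:
{"method": "play_rows", "body": {"dp": [[-0.01,-0.01,-0.002],[-0.02,-0.03,-0.007],[-0.025,-0.06,-0.014],[-0.025,-0.09,-0.02],[-0.025,-0.125,-0.028],[-0.025,-0.16,-0.036],[-0.025,-0.2,-0.045],[-0.025,-0.24,-0.054],[-0.025,-0.28,-0.063],[-0.025,-0.32,-0.072],[-0.025,-0.36,-0.082],[-0.025,-0.4,-0.091],[-0.025,-0.44,-0.1],[-0.025,-0.475,-0.108],[-0.025,-0.505,-0.115],[-0.025,-0.53,-0.12],[-0.025,-0.545,-0.124],[-0.025,-0.552,-0.125],[-0.025,-0.552,-0.125],[-0.025,-0.552,-0.125]], "spin": [0,-0.5,-1,-1.5,-2,-2.5,-3,-3.5,-4,-4.5,-5,-5.5,-6,-6.5,-7,-7.5,-8,-8.4,-8.4,-8.4]}}

```text
clock: 5.33
ee_pos: [0.7493, 0.1072, 0.2203]
eef_rot: [-0.705, 0.046, 0.706, 0.046]
force: [-0.3, -0.3, -2.8]
grip_width: 0.0129
```

Run:
```python
from h import *
im,d,P=look('wrist','w3.png'); np.save('w3P.npy',P)
z=P[...,2]; near=np.hypot(P[...,0]-.588,P[...,1]-.13)<.12
for lo,hi in((.006,.07),(.03,.042),(.036,.043),(.055,.068)):
    q=P[blobs(im,'dark')&near&(z>lo)&(z<hi)]; print(lo,len(q),rect(q[:,:2]))
q=P[blobs(im,'green')&near]; print('green',rect(q[:,:2]),np.median(q[:,2]))
# held caddy: wall tops in the world frame
m=blobs(im,'blue')&(z>.16); q=P[m]; print('blue',np.percentile(q[:,2],[1,50,99]).round(4))
go(.588,.130,.15,82.5)
```

```text
0.006 90 (array([517. , 137.5]), array([58.9,  3.4]), 82.66)
0.03 84 (array([517. , 137.5]), array([58.9,  3.4]), 82.66)
0.036 32 (array([517.1, 137.6]), array([58.3,  2.4]), 82.28)
0.055 0 (array([0., 0.]), array([0., 0.]), 0.0)
green (array([0., 0.]), array([0., 0.]), 0.0) nan
blue [0.1771 0.1937 0.2575]
t 5.3833 pos [0.7493 0.1065 0.2207] jaw -97.54 tilt [-1.4e-03 -5.0e-04 -1.0e+00] q6 1.8 F [-0.8 -0.2 -3. ] w 0.0134
dp [ 0.0709 -0.0022  0.1629] spin -0.04
  return _methods._mean(a, axis=axis, dtype=dtype,
  ret = ret.dtype.type(ret / rcount)
```

View pics/w3.png

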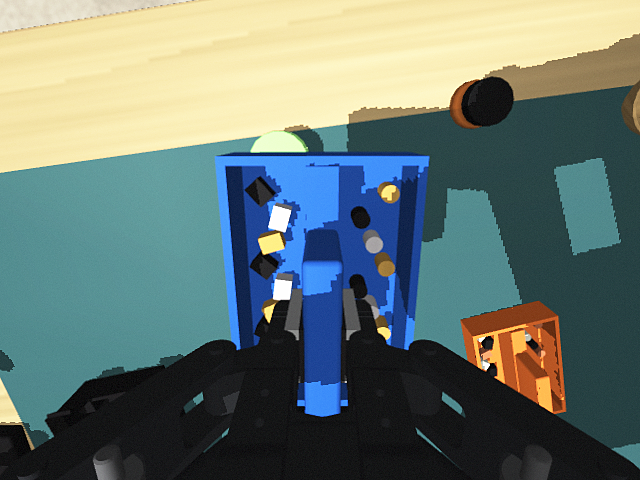

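The camera actually looks outward (+x is up in the picture: spool at (280,140), orange at (515,360)). The view has to be taken from the robot side of the tray instead.

```bash
python3 -c "
from h import *
go(.440,.150,.22,82.5)"
```

```text
t 5.3833 pos [0.7493 0.1065 0.2207] jaw -97.54 tilt [-1.4e-03 -5.0e-04 -1.0e+00] q6 1.8 F [-0.8 -0.2 -3. ] w 0.0134
dp [ 0.0011 -0.0025  0.3123] spin -0.04
```

Request:
{"method": "play_rows", "body": {"dp": [[0,0,0.01],[0,0,0.03],[0,0,0.06],[0,0,0.095],[0,0,0.13],[0,0,0.165],[0,0,0.2],[0,0,0.235],[0,0,0.265],[0,0,0.29],[0,0,0.305],[0,0,0.312],[0,0,0.312],[0,0,0.312]], "spin": [0,0,0,0,0,0,0,0,0,0,0,0,0,0]}}

```text
clock: 6.55
ee_pos: [0.4415, 0.1477, 0.2217]
eef_rot: [0.706, -0.046, -0.705, -0.047]
force: [0.3, -0.5, -3.2]
grip_width: 0.0133
```

Run:
```python
from h import *
im,d,P=look('wrist','w4.png'); np.save('w4P.npy',P)
z=P[...,2]; near=np.hypot(P[...,0]-.588,P[...,1]-.13)<.12
for lo,hi in((.006,.07),(.03,.042),(.036,.043),(.055,.068)):
    q=P[blobs(im,'dark')&near&(z>lo)&(z<hi)]; print(lo,len(q),rect(q[:,:2]))
q=P[blobs(im,'green')&near]; print('green',rect(q[:,:2]),np.median(q[:,2]))
m=blobs(im,'blue')&(z>.14); q=P[m]; print('blue',np.percentile(q[:,2],[1,50,99]).round(4))
w=q[(q[:,2]<.22)&(q[:,2]>.2)]; print('walls',rect(w[:,:2]))
go(.588,.130,.15,82.5)
```

```text
0.006 3998 (array([567.9, 130.1]), array([123. , 118.3]), -7.15)
0.03 1263 (array([567.2, 129.1]), array([108.6, 100.4]), -7.51)
0.036 370 (array([566.2, 129.3]), array([106.6, 100.4]), -7.51)
0.055 1402 (array([523.7, 135.6]), array([118.3,  33.8]), 82.81)
green (array([570.4, 128.1]), array([110.2,  92.3]), -7.12) 0.021376253322082945
blue [0.1786 0.1943 0.259 ]
walls (array([443. , 146.6]), array([129.4,  90.1]), -7.25)
t 6.6 pos [0.442  0.1478 0.2216] jaw -97.55 tilt [ 1.4e-03  2.0e-04 -1.0e+00] q6 1.96 F [ 0.5 -0.  -2.5] w 0.0134
dp [ 0.0718 -0.0015 -0.147 ] spin -0.05
```

View pics/w4.png

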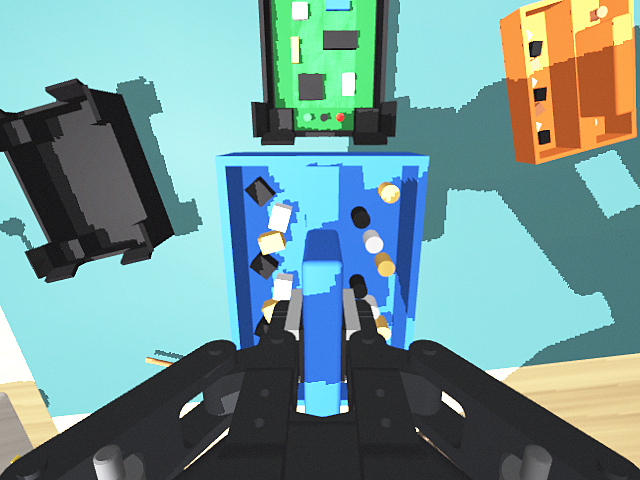

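The near end of the tray shows, with posts at px (275,122) and (375,122), and gives centre ≈ (0.586, 0.128) at -7.2°. The held caddy is parallel at -7.25°. I'll hover just above the posts and check the relative alignment in the fixed cameras.

```bash
python3 -c "
from h import *
go(.586,.128,.126,82.8)"
```

```text
t 6.6 pos [0.442  0.1478 0.2216] jaw -97.55 tilt [ 1.4e-03  2.0e-04 -1.0e+00] q6 1.96 F [ 0.5 -0.  -2.5] w 0.0134
dp [ 0.0958  0.0007 -0.1452] spin -0.35
```

Request:
{"method": "play_rows", "body": {"dp": [[0,0,-0.01],[0,0,-0.03],[0,0,-0.06],[0,0,-0.09],[0,0,-0.12],[0,0,-0.138],[0.01,0.001,-0.145],[0.03,0.001,-0.145],[0.055,0.001,-0.145],[0.075,0.001,-0.145],[0.09,0.001,-0.145],[0.096,0.001,-0.145],[0.096,0.001,-0.145],[0.096,0.001,-0.145],[0.096,0.001,-0.145]], "spin": [0,0,0,0,0,0,-0.3,-0.3,-0.3,-0.3,-0.3,-0.3,-0.3,-0.3,-0.3]}}

```text
clock: 7.85
ee_pos: [0.5851, 0.1282, 0.1261]
eef_rot: [0.706, -0.044, -0.705, -0.045]
force: [0.4, -0.0, -1.7]
grip_width: 0.0132
```

```bash
cat > chk.py <<'E'
from h import *
import sys
tag=sys.argv[1]; out=[]
for n in('scene','side'):
    im,d,P=look(n,f'{n}{tag}.png'); z=P[...,2]
    near=np.hypot(P[...,0]-.588,P[...,1]-.13)<.13
    q=P[blobs(im,'blue')&near&(z>.04)]; zt=np.percentile(q[:,2],98)
    t=q[q[:,2]>zt-.006]; w=q[(q[:,2]<zt-.042)&(q[:,2]>zt-.05)]
    print(n,'blue n',len(q),'z',np.percentile(q[:,2],[1,98]).round(4),'all',rect(q[:,:2]),'walls',rect(w[:,:2]))
    # wall-top plane tilt
    A=np.c_[w[:,:2]-w[:,:2].mean(0),np.ones(len(w))]; print('  wall plane',np.linalg.lstsq(A,w[:,2],rcond=None)[0].round(4))
    for lo,hi in((.03,.042),(.045,.0625)):
        q=P[blobs(im,'dark')&near&(z>lo)&(z<hi)]; print('  tray',lo,len(q),rect(q[:,:2]))
    uv=np.argwhere(near&(z>.02)); r0,c0=uv.min(0)-25; r1,c1=uv.max(0)+25
    out.append(cv2.resize(im[max(r0,0):r1,max(c0,0):c1],(400,400)))
cv2.imwrite(f'pics/chk{tag}.png',np.hstack(out))
go(.586,.128,.08,82.8)
E
python3 chk.py 1
```

```text
scene blue n 2950 z [0.0795 0.1587] all (array([582.2, 127.7]), array([142.9, 106.2]), -7.19) walls (array([587.9, 132.1]), array([132.7,  94.4]), -7.29)
  wall plane [0.0021 0.0028 0.1127]
  tray 0.03 515 (array([588.3, 130.8]), array([146.3, 109.5]), -7.46)
  tray 0.045 359 (array([588.1, 130.2]), array([157.2, 120.8]), -7.13)
side blue n 2034 z [0.0803 0.1594] all (array([590.9, 135.4]), array([143.2, 111.9]), -8.65) walls (array([584.5, 127.6]), array([131.9,  94.3]), -7.53)
  wall plane [ 0.0014 -0.0023  0.1132]
  tray 0.03 435 (array([584.9, 127.8]), array([147.2, 107.2]), -6.81)
  tray 0.045 208 (array([584.9, 126.1]), array([157.9, 118.2]), -7.04)
t 7.95 pos [0.5851 0.1282 0.1263] jaw -97.21 tilt [ 1.7e-03  3.0e-04 -1.0e+00] q6 1.86 F [ 0.3  0.1 -2.4] w 0.0134
dp [ 0.0463  0.0001 -0.0009] spin -0.01
```

View pics/chk1.png

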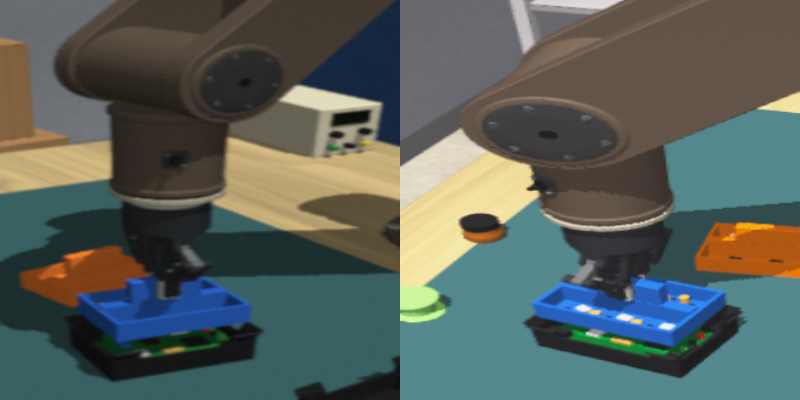

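Caddy versus tray in both cameras: x offset within 0.5 mm, y about +1 mm, parallel and level. I'll shift y by -1 mm and lower slowly.

Request:
{"method": "play_rows", "body": {"dp": [[0,0.001,0],[0.005,0.001,0],[0.01,0.001,0],[0.015,0.001,0],[0.02,0.001,0],[0.024,0.001,0],[0.028,0.001,0],[0.032,0.001,0],[0.035,0.001,0],[0.038,0.001,0],[0.04,0.001,0],[0.04,0.001,0]], "spin": [0,0,0,0,0,0,0,0,0,0,0,0]}}

```text
clock: 8.95
ee_pos: [0.584, 0.1271, 0.0849]
eef_rot: [-0.706, 0.045, 0.706, 0.044]
force: [-0.0, -0.7, -2.7]
grip_width: 0.0134
```

Request:
{"method": "play_rows", "body": {"dp": [[0.001,0,0],[0.002,0,0],[0.003,0,0],[0.004,0,0],[0.005,0,0],[0.0055,0,0],[0.006,0,0],[0.006,0,0]], "spin": [0,0,0,0,0,0,0,0]}}

```text
clock: 9.62
ee_pos: [0.5842, 0.1271, 0.0792]
eef_rot: [-0.706, 0.044, 0.706, 0.044]
force: [0.9, -0.0, -2.4]
grip_width: 0.0136
```

Request:
{"method": "play_rows", "body": {"dp": [[0.0005,0,0],[0.001,0,0],[0.0015,0,0],[0.0015,0,0]], "spin": [0,0,0,0]}}

```text
clock: 9.95
ee_pos: [0.5843, 0.1273, 0.0782]
eef_rot: [0.706, -0.044, -0.706, -0.045]
force: [-1.9, 0.7, 5.4]
grip_width: 0.0135
```

```bash
python3 chk.py 2
```

```text
scene blue n 2421 z [0.0406 0.1118] all (array([585.7, 133.6]), array([147.1, 117. ]), -10.28) walls (array([587.2, 132.5]), array([133.6, 110.5]), -7.46)
  wall plane [-0.0022 -0.0064  0.0656]
  tray 0.03 402 (array([615.7, 160.4]), array([178.,  86.]), -41.99)
  tray 0.045 288 (array([588.3, 130.3]), array([158.2, 119.4]), -7.5)
side blue n 1578 z [0.0405 0.1123] all (array([586.8, 134.9]), array([148.5, 114.7]), 0.73) walls (array([581.3, 132.3]), array([141.7, 103.3]), -7.51)
  wall plane [0.0025 0.0024 0.0658]
  tray 0.03 297 (array([564.7, 163.2]), array([178.6,  85.9]), 29.24)
  tray 0.045 207 (array([585. , 126.2]), array([157.5, 119. ]), -7.18)
t 10.05 pos [0.5843 0.1273 0.0782] jaw -97.21 tilt [ 4.e-04  2.e-04 -1.e+00] q6 1.86 F [-2.1  1.1  5.5] w 0.0134
dp [-0.0018 -0.0009 -0.0016] spin -0.01
```

Contact came at the expected height and the caddy is supported (force changed by about +8 N). Tray unmoved. Releasing.

Request:
{"method": "play_rows", "body": {"dp": [[0,0,0],[0,0,0],[0,0,0],[0,0,0],[0,0,0],[0,0,0],[0,0,0],[0,0,0],[0,0,0],[0,0,0]], "spin": [0,0,0,0,0,0,0,0,0,0], "hand": -1}}

```text
clock: 10.88
ee_pos: [0.5843, 0.1272, 0.0778]
eef_rot: [0.706, -0.044, -0.706, -0.044]
force: [0.6, -0.4, 0.2]
grip_width: 0.0854
```

Request:
{"method": "play_rows", "body": {"dp": [[-0.01,0,0],[-0.03,0,0],[-0.06,0,0],[-0.09,0,0],[-0.12,0,0],[-0.15,0,0.03],[-0.17,0,0.06],[-0.17,0,0.09],[-0.17,0,0.11],[-0.17,0,0.115],[-0.17,0,0.115]], "spin": [0,0,0,0,0,0,0,0,0,0,0]}}

```text
clock: 11.8
ee_pos: [0.469, 0.1418, 0.2488]
eef_rot: [0.706, -0.044, -0.705, -0.044]
force: [0.2, -0.5, 0.4]
grip_width: 0.085
```

```bash
python3 chk.py 3
python3 - <<'E'
from h import *
im,d,P=look('wrist','w5.png'); z=P[...,2]; near=np.hypot(P[...,0]-.588,P[...,1]-.13)<.13
q=P[blobs(im,'blue')&near]; print(np.percentile(q[:,2],[1,99]))
w=q[(q[:,2]<.072)&(q[:,2]>.06)]; A=np.c_[w[:,:2]-w[:,:2].mean(0),np.ones(len(w))]; print('plane',len(w),np.linalg.lstsq(A,w[:,2],rcond=None)[0].round(4),rect(w[:,:2]))
q=P[blobs(im,'dark')&near&(z>.05)&(z<.07)]; print('posts',rect(q[:,:2]))
E
```

```text
scene blue n 2736 z [0.0407 0.1127] all (array([583.2, 130.8]), array([141.8, 116. ]), -7.71) walls (array([586.8, 133.8]), array([133.7, 105.2]), -7.4)
  wall plane [-0.0023 -0.0089  0.0663]
  tray 0.03 425 (array([617.6, 160.8]), array([179.3,  88.4]), -43.53)
  tray 0.045 290 (array([588.2, 130.6]), array([157.2, 119.7]), -7.82)
side blue n 1936 z [0.0405 0.1104] all (array([584.5, 127.7]), array([150. , 112.9]), -7.17) walls (array([581.4, 130.3]), array([143.7, 107.3]), -7.98)
  wall plane [-0.0019 -0.0056  0.0645]
  tray 0.03 294 (array([567.6, 161.2]), array([177.9,  88.6]), 26.41)
  tray 0.045 244 (array([585.9, 125.7]), array([158. , 118.3]), -7.27)
t 11.9 pos [0.471  0.1417 0.2484] jaw -97.2 tilt [ 1.3e-03  2.0e-04 -1.0e+00] q6 1.93 F [-0.1 -0.2  0.4] w 0.0853
dp [ 0.1686 -0.0008 -0.1156] spin -0.0
[0.03465929 0.11455596]
plane 1016 [-0.0099 -0.0044  0.0656] (array([583. , 127.2]), array([128.1,  92.2]), -7.0)
posts (array([579.9, 128.3]), array([146.7, 118.8]), -7.21)
```

View pics/w5.png

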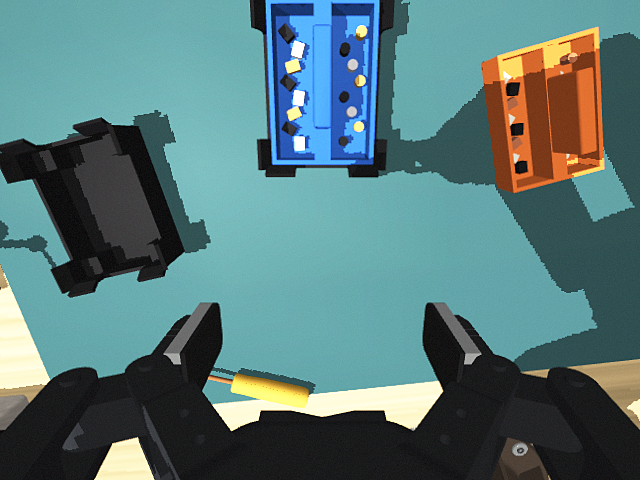

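View pics/chk3.png

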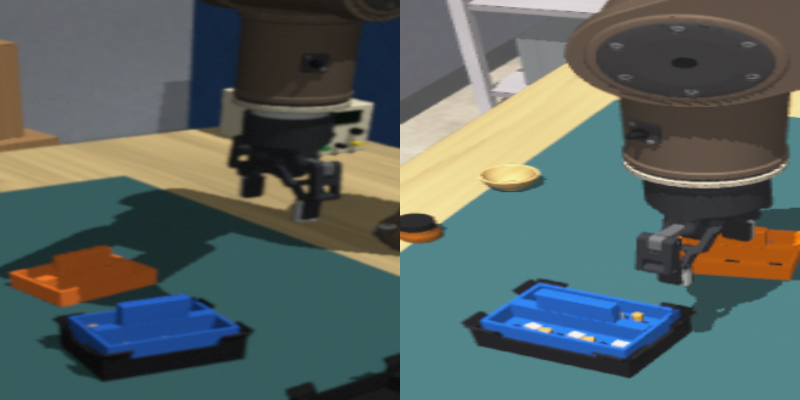

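The caddy sits between the four posts with its grip top at about 0.114 m, which is 32 + 82 mm, so it is home. Orange and the empty tray look untouched.

```bash
python3 -c "
from station import order; print(order.hand_in())"
```

```text
the job is handed in; nothing more can be done
None
```

The blue caddy is seated between the four corner posts of the board tray, and the job was handed in at about 12 s of the 43 s allowed. I pinched it by its grip, carried it over the tray and lowered it slowly until the tray took its weight. Then I opened the gripper and drew it clear.

**Seating:** in the wrist view the grip top is at 0.1146 m, against 0.114 m expected when fully home. The scene and side cameras read it 1–4 mm lower, and they read all heights slightly low.

**Level:** the fitted slopes of the wall tops were at most 0.01 in all three views, which is within measurement noise.

**Other objects:** the board tray stayed within about 1 mm of where it was. The orange caddy and the empty tray look untouched in the final pictures, but I did not re-measure them.

**Disagreements:** the fixed cameras differed from the wrist camera by 2–5 mm in absolute position. After release, some wall and tray outline fits came out too large, because caddy, tray and posts overlap at those heights. I relied on relative measurements instead.

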